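# Unlock the sample safe with its push-and-turn key

### The arm

A 6-joint arm with a two-finger parallel gripper is mounted at the origin on a cart in front of the work surface, level with it; the furniture and walls round the work are solid. World frame = base frame: x ahead of the robot, y to its left, z up, the work surface at z = 0. Lengths are in mm, angles in rad, forces in N, time in s.
With the tool pointing down it reaches from about 400 to 925 mm from the base axis. Payload 3.4 kg.
Tool frame: the origin (TCP) lies midway between the tips of the shut fingers; the grasp point (between the pads) lies 19 mm behind it; z points along the fingers, y is the line along which they close (so a half turn about z gives the same grasp; the last joint's range is limited). The gripper opens to 85 mm and grips with 20 to 120 N. Pads are 22 mm wide; open, the fingers measure 114 mm over their backs; the gripper's body (76 mm by 85 mm) begins 54 mm behind the grasp point. The pads swing forward as they close: fully open they stand 13 mm farther back than shut.
Start: joints at [1.246, 0.307, 1.506, -0, 1.328, -0.073], TCP at [142.726, 557.01, 192.005] pointing down, gripper open.
Joint ranges: [-3.12, 3.12], [-1.05, 2.28], [0.14, 2.33], [-1.42, 4.57], [0.1, 2.73], [-2.68, 2.68]. Speed limits (rad/s): [2.57, 2.57, 3.14, 3.14, 3.14, 3.14].

### API

Orientations are given as a 3x3 rotation matrix whose columns are the frame's x, y, z axes.
In Python, from bench import manip gives the robot as it stands. The module is installed in compiled form; this text tells all that it offers.
- The arm moves only by the tool jog_arm, never from a script. Its arguments are lists of equal length, an entry for each row: "gripper": the closure in counts, from 0 (fully open) to 255 (shut); "travel": the shift along the tool's x, y, z in mm, a list of three; "turn": the turn, a rotation vector about the tool's x, y, z in rad, a list of three. In form: {"gripper": [gripper, ...], "travel": [[x, y, z], ...], "turn": [[ax, ay, az], ...]}. A call has 1 to 10 rows; each row is the pose to reach, as a shift and turn from the pose commanded when the call began, along the tool's axes at that moment; what a row does not reach only later rows make up. A row lasts 1/10 s, in which the tool goes at most 50 mm and 8.59 degrees, less where a joint would pass 70% of its speed; a pose out of reach is approached as far as the arm can. A call with a gripper value outside its range is refused whole. The fingers move at their own pace and stop on an object; "squeeze" is the grip in N (left out, the last holds). Time passes only in rows, so rows that repeat a pose let the fingers close. It gives the time, the measured TCP pose, the force, the opening and the grip force at its end, in the units of the state.
- manip.sense(): the state, without advancing time (a new reading comes with each control period).
- manip.grab_frame(name): name is "scene" or "top" or "wrist"; returns a dict with "img" (384x512x3 uint8, red, green, blue), "fovy" (degrees; the focal length in pixels is half the picture's height over the tangent of half this angle, whatever the lens; pixels are square), "cx", "cy" (the principal point, pixels), "dist_coeffs" ([k1, k2, p1, p2, k3] as OpenCV has them; the pictures are not rectified), "R" (3x3) and "t" (3): a world point X has camera coordinates R X + t. Camera axes: x right, y down, z forward; pixel columns grow to the right and rows downward; lengths in mm; the calibration is good to about 2 mm. A picture is of the moment at which its call begins. There is no depth.
- manip.job_done(): hands the job in; it is judged then, once.
The state is a dict: "t": time; "joint_positions": joint angles; "dq": joint speeds; "joint_efforts": joint torques, N m; "ee_pos": TCP position; "tool_rot": TCP orientation; "contact_force": force on the tool from outside, world axes, zero at the start; "torque": the same for the moment, N m; "gripper_width": finger opening in mm; "grasp_force": force on a finger pad.
Only numpy, scipy, OpenCV 4.12 (cv2) and the standard library are available. Lean on these libraries where they do the work, as an engineer would, in place of code of your own. Each camera call takes 0.05 s, during which the arm holds its last target. There are 200 camera calls.

### The job

Take the red-handled key from its stand, feel it gently into the keyway of the lock on top of the white sample safe until it is fully home, then press it down and turn it clockwise until the hidden bolt lets go and the drawer springs open. Leave the key standing in the lock, never force it in the lock, and leave the things around undisturbed.

Things in the scene. Friction and masses are not known exactly. Their poses are not given: they have to be found in the camera images.
- drawer_key: Loose steel key with a flat red handle, 82 mm tall, about 60 g, standing upright in its stand. Origin: centre of its lower end; z up along the key. From below: flat blade 9 mm high, 4.5 mm thick (x), 18 mm wide (y); round barrel 18 mm in diameter from 9 to 54 mm up; handle 54 to 82 mm up. It works equally well turned half round
- key_handle (a point): centre of the key's red handle, 68 mm above its lower end: 9 mm thick along the key's x (grip it so), 30 mm wide along its y, 28 mm high
- key_tip (a point): the centre of the lower end of the key's blade (the key's origin)
- key_stand: grey fixed block 56 x 56 x 40 mm with a 20 mm round hole, 34 mm deep, in which the key stands loosely, at any turn; origin at the centre of its underside; the key's lower end rests 6 mm above it
- safe: white fixed steel case, 160 mm deep (x), 150 mm wide (y), 100 mm high, with a square steel lock boss 42 x 42 mm in the middle of its top, rising to 112 mm. Origin: centre of its underside; its blue drawer front faces its -x; z up. On the top a red dot (towards -x) marks locked, a green one (towards +y) open
- lock_mouth (a point): centre of the mouth of the lock hole, at the top of the boss, 112 mm above the safe's underside; axes as the safe's. The hole is round, 19.2 mm in diameter, upright, flared by 3 mm at the mouth, 18 to 25 mm deep (unmeasured) to the face of a turning brass plug with the keyway in it
- plug_face (a point): fixed point 18 mm below the mouth. The plug's face lies 0 to 7 mm below it, unmeasured. In the face the keyway: slot 19.2 x 5.7 mm, 10 mm deep. At the plug's locked stop it takes the blade with the key's y along the safe's y (or half round); the plug was left 0 to 1.05 rad clockwise (from above) of that, unmeasured: feel for both. Home, the key's shoulder, 9 mm above its tip, meets the face
- lock_bottom (a point): fixed point 40 mm below the mouth, the lowest a tip can reach. The plug is sprung: pushed, it yields 6 mm, under 3.2 N at first and 8 N at its hard stop, also under a blade not in the keyway. So the tip of a key home and pressed to the stop is 15 mm below where the face was (33 to 40 mm below the mouth). Over 50 N between key and safe is forcing
- bolt_axis (a point): the plug's axis, at the hidden bolt inside the safe, 44 mm below the mouth. The plug turns only to 1.1 rad clockwise of its locked stop unless held down 4.5 mm or more; held so it turns on to its end stop at 1.6 rad, friction about 0.04 N m. The bolt lets go at about 1.25 rad; with play turn the key to about 1.47. The plug then stays; the key, let go, rises 1 to 2 mm and stays upright, captive
- safe_drawer (a joint): how far the safe's blue-fronted drawer stands out to the safe's -x: 0 shut, 0.045 open (m). It is pushed out by a spring of about 4 N as soon as the bolt lets go; its front has no room to be pulled
- timer: bystander: white timer 66 x 66 x 18 mm lying on the worktop
- amber_vial: bystander: brown vial with black cap, 33 mm wide, 60 mm tall
- rubber_bulb: bystander: red rubber bulb 47 x 85 x 47 mm
- beaker_100: bystander: clear beaker 56 x 62 x 70 mm

How it is judged:
By the outcome, as a careful person would: the job done as asked, in the order asked, and still so for the second after the job is handed in, with the robot touching nothing.
It also fails if it takes over 69 s, if anything falls off the work surface, if the arm or the gripper's body presses on something with over 40 N, if the wrist force passes 120 N, or if a joint passes its speed limit or range.

## Working session

There is one attempt and no reset: what is moved stays moved. The work goes in short steps, Python scripts to look and compute and a tool call to move; the robot and the scene stay as the last step left them, time stands still between calls to the robot, and variables do not carry over. Pictures are saved under pics/ and viewed, at most 12 in all, crops included, and the job is handed in when it is done.

Besides the shell and the picture viewer there is one more tool, called after "Emit:" as name(argument=value, ...) on one line, values as JSON. jog_arm: Moves the arm, as the interface text tells. Its arguments: {"type":"object","properties":{"gripper":{"type":"array"},"travel":{"type":"array"},"turn":{"type":"array"},"squeeze":{"type":"number"}},"required":["gripper","travel","turn"]}

```bash
mkdir -p pics; cat > h.py <<'E'
import numpy as np,cv2
from bench import manip
def grab(n,save=None):
    f=manip.grab_frame(n)
    if save: cv2.imwrite('pics/'+save,f['img'][:,:,::-1])
    return f
def K(f):
    h=f['img'].shape[0]; F=h/2/np.tan(np.radians(f['fovy'])/2)
    return np.array([[F,0,f['cx']],[0,F,f['cy']],[0,0,1]])
def ray(f,uv):
    p=cv2.undistortPoints(np.array([[uv]],float),K(f),np.array(f['dist_coeffs']))[0,0]
    R=np.array(f['R']);t=np.array(f['t'])
    d=R.T@np.array([p[0],p[1],1]); return -R.T@t,d/np.linalg.norm(d)
def plane(f,uv,z):
    o,d=ray(f,uv); return o+d*(z-o[2])/d[2]
def tri(f1,u1,f2,u2):
    o1,d1=ray(f1,u1);o2,d2=ray(f2,u2)
    s=np.linalg.lstsq(np.c_[d1,-d2],o2-o1,rcond=None)[0]
    a=o1+d1*s[0];b=o2+d2*s[1]; return (a+b)/2,np.linalg.norm(a-b)
def proj(f,X):
    return cv2.projectPoints(np.array([X],float),cv2.Rodrigues(np.array(f['R']))[0],np.array(f['t'],float),K(f),np.array(f['dist_coeffs']))[0][0,0]
E
python3 - <<'E'
from h import *
np.set_printoptions(precision=3,suppress=True)
ims=[]
for n in ('scene','top','wrist'):
    f=grab(n,n+'0.png'); print(n,f['fovy'],f['R'],f['t'])
    ims.append(f['img'][:,:,::-1])
s=manip.sense(); print(s)
E
```

```text
scene 42.297407012484484 [[ 0.558 -0.83  -0.004]
 [-0.458 -0.304 -0.836]
 [ 0.692  0.468 -0.549]] [-206.689  349.011  574.218]
top 43.47097328136039 [[ 0.013 -1.     0.003]
 [-0.983 -0.013 -0.181]
 [ 0.181 -0.    -0.984]] [ 105.024  538.697 1075.824]
wrist 68.144156833041 [[ 0.249  0.969 -0.003]
 [ 0.924 -0.236  0.302]
 [ 0.292 -0.077 -0.953]] [-573.733  -40.071  380.467]
{'t': 0.15, 'joint_positions': array([ 1.247,  0.307,  1.507,  0.   ,  1.328, -0.074]), 'dq': array([ 0.   , -0.002, -0.002,  0.001, -0.001, -0.001]), 'joint_efforts': array([  0.   , -45.798, -25.222,  -0.   ,   0.008,   0.   ]), 'ee_pos': array([142.524, 556.458, 191.31 ]), 'tool_rot': array([[-0.969,  0.248, -0.001],
       [ 0.248,  0.969, -0.001],
       [ 0.   , -0.002, -1.   ]]), 'contact_force': array([-0.458,  0.353, -0.376]), 'torque': array([-0.025, -0.022,  0.026]), 'grasp_force': 0.0, 'gripper_width': 85.40856930124193}
```

View pics/scene0.png

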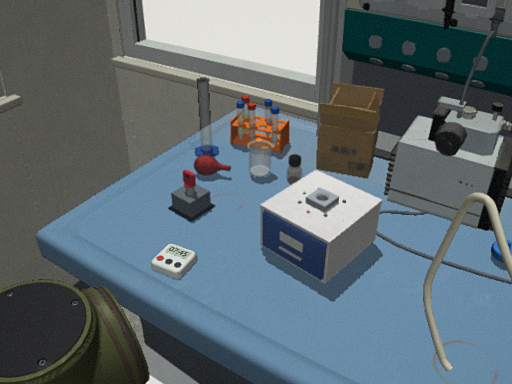

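View pics/top0.png

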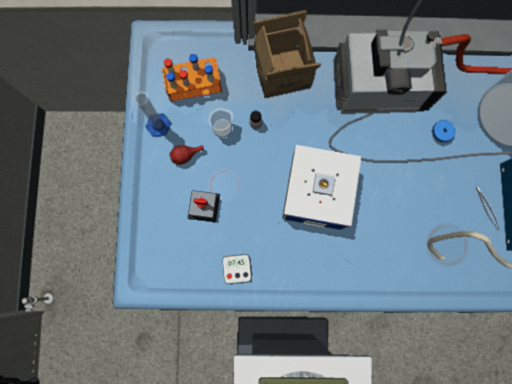

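The scene view shows the key in its stand at about (190,182) and the safe boss at (322,198). In the top view the key is at (203,203) and the boss at (324,184). The bulb, beaker, vial and timer all stand clear of both.

```bash
python3 - <<'E'
from h import *
np.set_printoptions(precision=1,suppress=True)
fs=grab('scene');ft=grab('top')
def red(f,box):
    x0,y0,x1,y1=box; im=f['img'].astype(int)[y0:y1,x0:x1]
    m=((im[...,0]>110)&(im[...,1]<70)&(im[...,2]<70)).astype(np.uint8)
    c=max(cv2.findContours(m,0,2)[0],key=cv2.contourArea)
    M=cv2.moments(m,True)
    return (M['m10']/M['m00']+x0,M['m01']/M['m00']+y0),cv2.minAreaRect(c)
a,ra=red(fs,(170,165,210,215));b,rb=red(ft,(185,190,220,222))
print(a,ra,b,rb); X=tri(fs,a,ft,b);print('handle',X)
print('boss',tri(fs,(322,198),ft,(324,184)),plane(ft,(324,184),112))
for u in [(296,147),(361,156),(352,228),(285,218)]: print(plane(ft,u,100))
print(manip.sense()['ee_pos'])
c=cv2.resize(ft['img'][130:240,180:370],None,fx=4,fy=4,interpolation=2);cv2.imwrite('pics/topc.png',c[:,:,::-1])
E
```

```text
(187.4090909090909, 176.04545454545453) ((18.155174255371094, 7.637931823730469), (10.767128944396973, 2.888741970062256), 23.198591232299805) (200.08064516129033, 201.74193548387098) ((15.0, 10.0), (12.0, 4.0), 0.0)
handle (array([495.9, 238.7,  78.4]), np.float64(4.479167985856254))
boss (array([535.1, -37.8, 109.3]), np.float64(3.828589226843651)) [535.7 -39.  112. ]
[622.5  21.7 100. ]
[ 603.7 -125.7  100. ]
[ 440.2 -101.4  100. ]
[460.5  46.3 100. ]
[142.6 556.7 191.6]
```

View pics/topc.png

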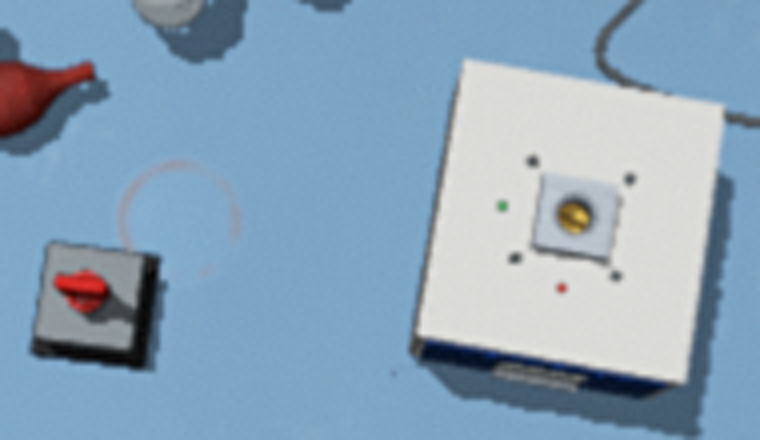

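Emit:
jog_arm(gripper=[0, 0, 0, 0, 0, 0, 0, 0, 0, 0], travel=[[-42, -22, 0], [-84, -44, 0], [-126, -66, 0], [-168, -88, 0], [-210, -110, 0], [-252, -132, 0], [-294, -154, 0], [-336, -176, 0], [-378, -198, 0], [-420, -221, 0]], turn=[[0, 0, 0.14], [0, 0, 0.28], [0, 0, 0.42], [0, 0, 0.56], [0, 0, 0.7], [0, 0, 0.84], [0, 0, 0.98], [0, 0, 1.12], [0, 0, 1.26], [0, 0, 1.4]])

```text
t: 1.25
ee_pos: [496.0, 237.2, 192.1]
tool_rot: [[0.086, 0.996, 0.0], [0.996, -0.086, 0.0], [0.0, 0.0, -1.0]]
contact_force: [1.2, 0.4, 0.4]
gripper_width: 85.3
grasp_force: 0.0
```

Emit:
jog_arm(gripper=[60, 60, 60, 60, 60], travel=[[0, 0, 0], [0, 0, 0], [0, 0, 0], [0, 0, 0], [0, 0, 0]], turn=[[0, 0, 0.1], [0, 0, 0.17], [0, 0, 0.17], [0, 0, 0.17], [0, 0, 0.17]])

```text
t: 1.75
ee_pos: [494.4, 239.0, 192.0]
tool_rot: [[0.246, 0.969, -0.0], [0.969, -0.246, -0.0], [-0.0, -0.0, -1.0]]
contact_force: [0.1, -0.4, 0.6]
gripper_width: 65.4
grasp_force: 0.0
```

```bash
python3 - <<'E'
from h import *
np.set_printoptions(precision=3,suppress=True)
f=grab('wrist','w1.png');s=manip.sense();print(s['t'],s['ee_pos'],s['tool_rot'],s['joint_positions'],s['gripper_width'])
E
```

```text
1.8 [494.438 239.057 192.054] [[ 0.246  0.969  0.   ]
 [ 0.969 -0.246  0.   ]
 [ 0.     0.    -1.   ]] [0.373 0.271 1.56  0.    1.311 0.622] 65.16450051603807
```

View pics/w1.png

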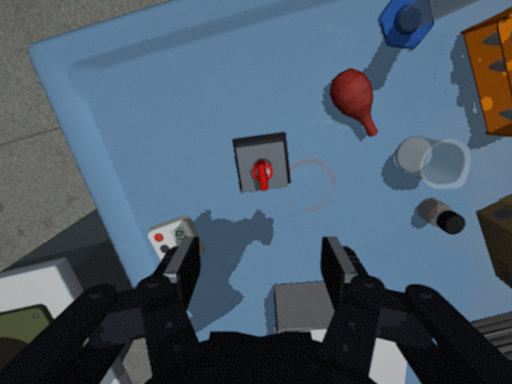

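The wrist view shows the key at about (263,173) with its handle roughly along the image vertical, between the fingers. The timer at (175,240) is clear. I'll measure the key here, then lower 60 mm for a second view.

```bash
cat >> h.py <<'E'
def redm(f,box):
    x0,y0,x1,y1=box; im=f['img'].astype(int)
    m=((im[...,0]>90)&(im[...,1]<0.4*im[...,0])&(im[...,2]<0.4*im[...,0])).astype(np.uint8)
    k=np.zeros_like(m);k[y0:y1,x0:x1]=m[y0:y1,x0:x1]
    n,l,st,c=cv2.connectedComponentsWithStats(k)
    i=1+np.argmax(st[1:,4]);return (l==i).astype(np.uint8),c[i],st[i]
E
python3 - <<'E'
from h import *
import pickle
f=grab('wrist');pickle.dump(f,open('w1.pkl','wb'))
m,c,st=redm(f,(230,140,300,210));print(c,st)
print(plane(f,c,74),f['img'][155:195:3,263].tolist())
E
```

```text
[262.25245902 174.52131148] [252 162  21  28 305]
[497.74960055 238.94758129  74.        ] [[98, 106, 113], [74, 81, 85], [81, 22, 19], [122, 16, 15], [161, 24, 20], [172, 21, 20], [174, 23, 24], [174, 23, 22], [174, 24, 20], [172, 25, 21], [168, 22, 13], [164, 14, 9], [101, 103, 128], [100, 133, 160]]
```

Emit:
jog_arm(gripper=[60, 60, 60, 60], travel=[[0, 0, 40], [0, 0, 60], [0, 0, 60], [0, 0, 60]], turn=[[0, 0, 0], [0, 0, 0], [0, 0, 0], [0, 0, 0]])

```text
t: 2.25
ee_pos: [494.7, 239.0, 132.2]
tool_rot: [[0.247, 0.969, -0.0], [0.969, -0.247, -0.0], [-0.0, -0.0, -1.0]]
contact_force: [-0.2, 0.9, -0.1]
gripper_width: 65.1
grasp_force: 0.0
```

```bash
python3 - <<'E'
from h import *
import pickle
np.set_printoptions(precision=3,suppress=True)
g=pickle.load(open('w1.pkl','rb'));f=grab('wrist');pickle.dump(f,open('w2.pkl','wb'))
m1,c1,_=redm(g,(230,140,300,210));m,c,st=redm(f,(200,80,330,250));print(c,st);print(plane(f,c,74))
print('tri',tri(g,c1,f,c));print(manip.sense()['ee_pos'])
print(cv2.minAreaRect(cv2.findContours(m,0,2)[0][0]))
x,y,w,h=c[0]-60,c[1]-50,120,100;x,y=int(x),int(y)
cv2.imwrite('pics/w2c.png',cv2.resize(f['img'][y:y+h,x:x+w],None,fx=6,fy=6)[:,:,::-1]);print(x,y)
E
```

```text
[262.159 191.253] [250 175  25  36 479]
[497.541 238.983  74.   ]
tri (array([497.665, 239.052,  74.306]), np.float64(0.2104437656358155))
[495.521 239.235 133.009]
((265.0000305175781, 192.00001525878906), (33.98823547363281, 24.149532318115234), 63.43495178222656)
202 141
```

View pics/w2c.png

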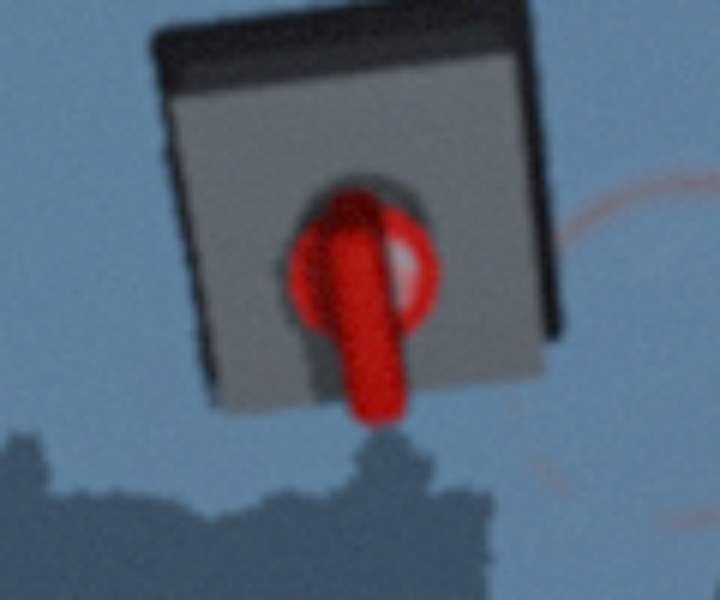

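The crop shows the handle's top face as a bright red bar from about (352,225) to (379,420) in crop pixels, over the collar and hole at (365,265). It is tilted a few degrees from the image vertical.

```bash
python3 - <<'E'
from h import *
import pickle
f=pickle.load(open('w2.pkl','rb'))
P=[plane(f,(202+x/6,141+y/6),88) for x,y in ((353,228),(379,422))]
print(P,(P[0]+P[1])/2); d=P[0]-P[1]; print(np.linalg.norm(d),np.degrees(np.arctan2(d[1],d[0])))
print('hole',plane(f,(202+365/6,141+265/6),60))
S=[plane(f,(202+x/6,141+y/6),40) for x,y in ((172,95),(518,55),(545,372),(222,410))]
print(S,sum(S)/4, np.linalg.norm(S[0]-S[1]))
E
```

```text
[array([500.09810673, 253.91583683,  88.        ]), array([496.63246161, 225.20352235,  88.        ])] [498.36528417 239.55967959  88.        ]
28.920714005187193 83.11755693402287
hole [498.59800443 240.25295617  60.        ]
[array([473.89514808, 270.22681926,  40.        ]), array([529.93545715, 262.70239325,  40.        ]), array([522.53660265, 208.30846941,  40.        ]), array([467.01012865, 215.23952865,  40.        ])] [498.34433414 239.11930264  40.        ] 56.54319789060164
```

Emit:
jog_arm(gripper=[60, 60, 60, 60, 60], travel=[[1.6, 3.2, 0], [1.6, 3.2, 30], [1.6, 3.2, 60], [1.6, 3.2, 75], [1.6, 3.2, 75]], turn=[[0, 0, -0.126], [0, 0, -0.126], [0, 0, -0.126], [0, 0, -0.126], [0, 0, -0.126]])

```text
t: 2.8
ee_pos: [497.7, 239.3, 56.4]
tool_rot: [[0.123, 0.992, -0.002], [0.992, -0.123, -0.001], [-0.001, -0.002, -1.0]]
contact_force: [-0.6, -0.3, 1.0]
gripper_width: 65.3
grasp_force: 0.0
```

Emit:
jog_arm(gripper=[255, 255, 255, 255, 255, 255, 255, 255], travel=[[0, 0, 0], [0, 0, 0], [0, 0, 0], [0, 0, 0], [0, 0, 0], [0, 0, 0], [0, 0, 0], [0, 0, 0]], turn=[[0, 0, 0], [0, 0, 0], [0, 0, 0], [0, 0, 0], [0, 0, 0], [0, 0, 0], [0, 0, 0], [0, 0, 0]], squeeze=60)

```text
t: 3.6
ee_pos: [498.2, 239.4, 57.0]
tool_rot: [[0.124, 0.992, -0.0], [0.992, -0.124, -0.0], [-0.0, -0.0, -1.0]]
contact_force: [0.2, -0.6, 0.8]
gripper_width: -0.1
grasp_force: 0.0
```

The fingers shut on nothing, so I'll look at what happened.

```bash
python3 - <<'E'
from h import *
w=grab('wrist');t=grab('top');s=grab('scene')
a=cv2.resize(w['img'],(512,384));b=cv2.resize(t['img'][170:240,170:263],(288,216),interpolation=2);c=cv2.resize(s['img'][130:230,150:283],(288,216),interpolation=2)
im=np.zeros((600,512+64,3),np.uint8);im[:384,:512]=a;im[384:,:288]=b;im[384:,288:]=c
cv2.imwrite('pics/m.png',im[:,:,::-1]);print(manip.sense()['gripper_width'])
E
```

```text
0.22181419598581922
```

View pics/m.png

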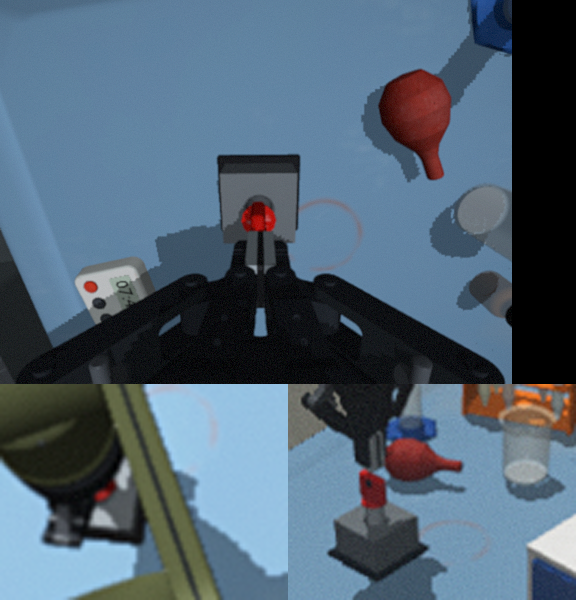

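The wrist view has the shut fingertips at about (260,240), just beside or above the handle at (258,217). The key is still standing. I'll project the expected TCP and handle positions into both views to see the offset.

```bash
python3 - <<'E'
from h import *
np.set_printoptions(precision=2,suppress=True)
w=grab('wrist');s=grab('scene');q=manip.sense();T=q['ee_pos'];print(T,q['joint_positions'])
for n,f in(('w',w),('s',s)):
    print(n,'tcp',proj(f,T),'key top',proj(f,[498.4,239.5,88]),'collar',proj(f,[498.4,239.5,60]),'stand',proj(f,[498.4,239.2,40]))
C=-w['R'].T@w['t'];print('cam in tool',q['tool_rot'].T@(C-T))
m,cs,_=redm(s,(170,160,215,200));mw,cw,st=redm(w,(220,180,300,260));print(cs,cw,st,tri(s,cs,w,cw))
print('view tip: scene px',150+(375-288)/2.165,130+(465-384)/2.16)
a=w['img'][180:280,200:320];b=s['img'][140:210,150:234]
im=np.hstack([cv2.resize(a,(480,400),interpolation=2),cv2.resize(b,(320,400),interpolation=2)]);cv2.imwrite('pics/n.png',im[:,:,::-1])
E
```

```text
[498.23 239.44  56.96] [ 0.37  0.41  1.73 -0.    1.    0.5 ]
w tcp [258.75 217.59] key top [258.74 238.14] collar [258.97 219.24] stand [259.15 209.  ]
s tcp [189.78 184.29] key top [188.67 171.18] collar [189.71 182.98] stand [190.54 191.23]
cam in tool [  77.39    1.12 -182.1 ]
[205.68 162.82] [258.25 219.79] [241 206  35  26 502] (array([515.52, 236.29,  91.41]), np.float64(43.99725503387186))
view tip: scene px 190.1847575057737 167.5
```

View pics/n.png

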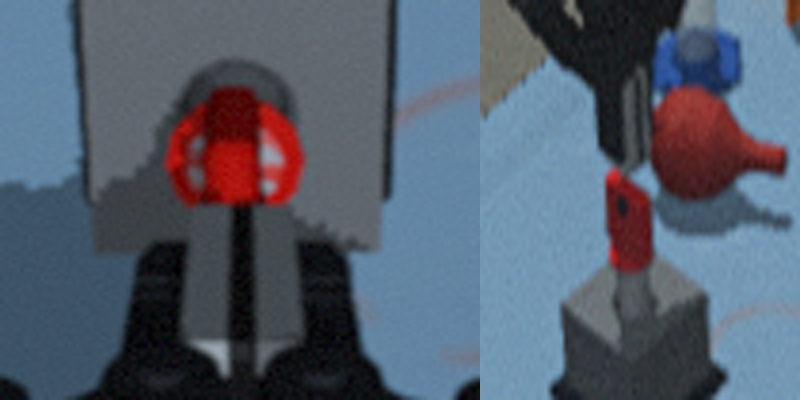

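The fingertips look to be above the handle: tip front at about (260,231) in the wrist view and (188.4,169.5) in the scene view. I'll triangulate them.

```bash
python3 - <<'E'
from h import *
np.set_printoptions(precision=2,suppress=True)
w=grab('wrist');s=grab('scene');q=manip.sense();T=q['ee_pos']
print('tip',tri(s,(188.4,169.5),w,(259.5,231.3)))
print('handle top far corner in scene',tri(s,(184.3,169.8),w,(258.5,231)))
for z in (57,70,80,90,100): 
    P=T+q['tool_rot']@[11,0,0];P[2]=z; P2=T.copy();P2[2]=z;print(z,proj(w,P),proj(s,P2))
print(T,q['gripper_width'],q['grasp_force'],q['contact_force'],q['torque'])
E
```

```text
tip (array([500.43, 243.4 ,  89.  ]), np.float64(2.5725807253009414))
handle top far corner in scene (array([497.27, 246.86,  90.29]), np.float64(4.645878236457642))
57 [258.72 202.75] [189.79 184.27]
70 [258.61 209.73] [189.32 178.85]
80 [258.51 215.79] [188.95 174.64]
90 [258.4  222.55] [188.58 170.37]
100 [258.28 230.16] [188.2  166.06]
[498.24 239.42  56.97] 0.06855496932452251 0.0 [-0.85  0.24  1.04] [-0.06  0.01  0.01]
```

Emit:
jog_arm(gripper=[100, 100, 100, 100, 100, 100, 100, 100, 100, 100], travel=[[0, 0, 0], [0, 0, 0], [0, 0, 0], [0, 0, 0], [0, 0, 0], [0, 0, 10], [0, 0, 20], [0, 0, 30], [0, 0, 30], [0, 0, 30]], turn=[[0, 0, 0], [0, 0, 0], [0, 0, 0], [0, 0, 0], [0, 0, 0], [0, 0, 0], [0, 0, 0], [0, 0, 0], [0, 0, 0], [0, 0, 0]])

```text
t: 4.95
ee_pos: [497.7, 239.2, 26.2]
tool_rot: [[0.124, 0.992, -0.002], [0.992, -0.124, -0.001], [-0.001, -0.001, -1.0]]
contact_force: [-0.2, 0.3, 0.5]
gripper_width: 51.7
grasp_force: 0.0
```

```bash
python3 - <<'E'
from h import *
w=grab('wrist');s=grab('scene')
a=w['img'][170:320,170:350];b=s['img'][140:210,150:234]
im=np.hstack([cv2.resize(a,(480,400),interpolation=2),cv2.resize(b,(320,400),interpolation=2)]);cv2.imwrite('pics/o.png',im[:,:,::-1]);print(manip.sense()['contact_force'])
E
```

```text
[ 0.73607787 -0.08789463  0.26508881]
```

View pics/o.png

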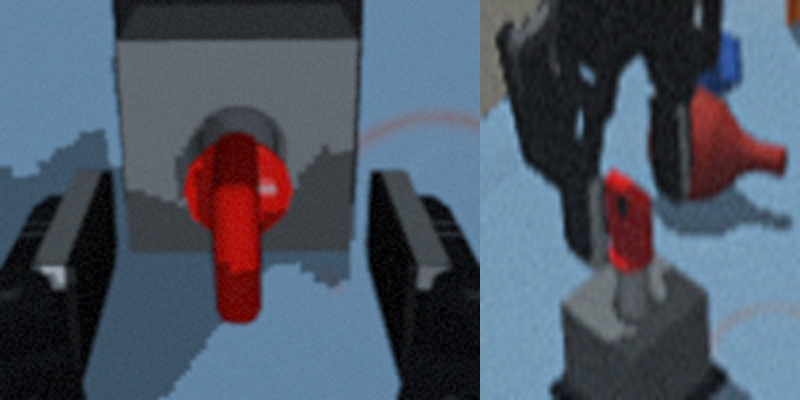

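The fingers now stand either side of the handle, with the handle centred and aligned at (237,250) in the crop. So the reported TCP lies about 35 mm ahead of the real tips. Closing now.

Emit:
jog_arm(gripper=[255, 255, 255, 255, 255, 255, 255], travel=[[0, 0, 0], [0, 0, 0], [0, 0, 0], [0, 0, 0], [0, 0, 0], [0, 0, 0], [0, 0, 0]], turn=[[0, 0, 0], [0, 0, 0], [0, 0, 0], [0, 0, 0], [0, 0, 0], [0, 0, 0], [0, 0, 0]], squeeze=60)

```text
t: 5.75
ee_pos: [498.2, 239.6, 27.4]
tool_rot: [[0.124, 0.992, 0.0], [0.992, -0.124, 0.0], [0.0, 0.0, -1.0]]
contact_force: [-1.9, -0.1, 5.2]
gripper_width: 7.7
grasp_force: 59.6
```

Emit:
jog_arm(gripper=[255, 255, 255, 255, 255, 255, 255, 255, 255, 255], travel=[[0, 0, 0], [0, 0, -15], [0, 0, -40], [0, 0, -70], [0, 0, -110], [0, 0, -150], [0, 0, -190], [0, 0, -200], [-40, 8, -200], [-80, 17, -200]], turn=[[0, 0, 0], [0, 0, 0], [0, 0, 0], [0, 0, 0], [0, 0, 0], [0, 0, 0], [0, 0, 0], [0, 0, 0], [0, 0, 0], [0, 0, 0]], squeeze=80)

```text
t: 6.75
ee_pos: [505.0, 157.9, 226.6]
tool_rot: [[0.121, 0.993, 0.0], [0.993, -0.121, -0.0], [-0.0, 0.0, -1.0]]
contact_force: [1.2, -0.4, -1.0]
gripper_width: 7.1
grasp_force: 80.5
```

Emit:
jog_arm(gripper=[255, 255, 255, 255, 255, 255, 255, 255, 255], travel=[[-40, 8, 0], [-80, 17, 0], [-120, 25, 0], [-160, 33, 0], [-200, 42, 0], [-240, 50, 0], [-264, 55, 0], [-264, 55, 0], [-264, 55, 0]], turn=[[0, 0, 0], [0, 0, 0], [0, 0, 0], [0, 0, 0], [0, 0, 0], [0, 0, 0], [0, 0, 0], [0, 0, 0], [0, 0, 0]])

```text
t: 7.65
ee_pos: [526.4, -110.9, 225.7]
tool_rot: [[0.125, 0.992, -0.002], [0.992, -0.125, 0.001], [0.001, -0.002, -1.0]]
contact_force: [0.2, 0.1, -1.1]
gripper_width: 7.2
grasp_force: 80.5
```

```bash
python3 - <<'E'
from h import *
import pickle
f=grab('wrist','v1.png');pickle.dump((f,manip.sense()),open('v1.pkl','wb'))
E
```

Emit:
jog_arm(gripper=[255, 255, 255, 255], travel=[[0, 0, 30], [0, 0, 55], [0, 0, 55], [0, 0, 55]], turn=[[0, 0, 0], [0, 0, 0], [0, 0, 0], [0, 0, 0]])

```text
t: 8.1
ee_pos: [526.8, -109.6, 171.9]
tool_rot: [[0.122, 0.993, -0.001], [0.993, -0.122, 0.001], [0.0, -0.001, -1.0]]
contact_force: [0.9, -0.6, -0.0]
gripper_width: 7.4
grasp_force: 80.5
```

```bash
python3 - <<'E'
from h import *
import pickle
g,q1=pickle.load(open('v1.pkl','rb'))
f=grab('wrist');q=manip.sense();pickle.dump((f,q),open('v2.pkl','wb'))
print(q1['ee_pos'],q['ee_pos'],q['contact_force'],q['torque'],q['gripper_width'],q['grasp_force'])
im=np.vstack([cv2.resize(g['img'],(400,300)),cv2.resize(f['img'],(400,300))])
P=proj(f,[535.7,-39,112]);print(P);x,y=int(P[0]-60),int(P[1]-60);x=max(x,0);y=max(y,0);print(x,y)
c=cv2.resize(f['img'][y:y+120,x:x+120],(400,400),interpolation=2)
z=np.zeros((600,400,3),np.uint8);z[:400]=c
cv2.imwrite('pics/v.png',np.hstack([im,z])[:,:,::-1])
E
```

```text
[ 526.44090163 -110.17101696  226.00663055] [ 527.78798167 -110.04657203  172.84695814] [ 0.41161611  0.27539235 -0.64474246] [-0.0974611  -0.06085848  0.05441962] 7.1245142732642925 80.50687909126282
[259.30840208 108.80127058]
199 48
```

View pics/v.png

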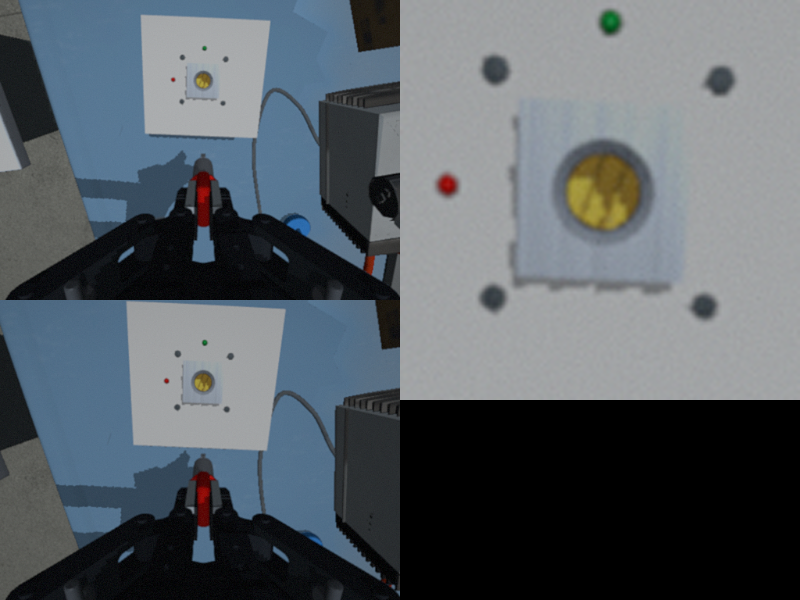

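The wrist views show the lock boss with the brass plug: mouth centre near crop (603,191), green dot (610,22) and red dot (447,184). The key hangs straight between the fingers. I'll measure the mouth, the safe's yaw and the key tip.

```bash
python3 - <<'E'
from h import *
import pickle
np.set_printoptions(precision=2,suppress=True)
def ring(f,c):
    x0,y0=int(c[0])-22,int(c[1])-22
    im=cv2.resize(f['img'][y0:y0+44,x0:x0+44],None,fx=8,fy=8,interpolation=2).astype(int)
    g=im.sum(2)/3; yel=im[...,0]-im[...,2]
    m=((g<125)|(yel>30)).astype(np.uint8)
    n,l,st,ce=cv2.connectedComponentsWithStats(m);i=l[176,176]
    cc=cv2.findContours((l==i).astype(np.uint8),0,2)[0][0]
    e=cv2.fitEllipse(cv2.convexHull(cc));return (np.array(e[0])+.5)/8-.5+[x0,y0],np.array(e[1])/8
def dot(f,c,ch):
    x0,y0=int(c[0])-12,int(c[1])-12
    im=f['img'][y0:y0+24,x0:x0+24].astype(float);o=im[...,ch]-(im.sum(2)-im[...,ch])/2
    w=np.clip(o-25,0,None);yy,xx=np.mgrid[:24,:24];return np.array([(w*xx).sum(),(w*yy).sum()])/w.sum()+[x0,y0]
g,q1=pickle.load(open('v1.pkl','rb'));f,q=pickle.load(open('v2.pkl','rb'))
r1=ring(g,(260,103));r2=ring(f,(260,105));print(r1,r2)
print('mouth',tri(g,r1[0],f,r2[0]),plane(g,r1[0],112),plane(f,r2[0],112))
for im,cr,cg in((g,(221,101),(261,61)),(f,(213,103),(262,54))):
    R=plane(im,dot(im,cr,0),100);G=plane(im,dot(im,cg,1),100);print('red',R,'green',G, 'dist',np.linalg.norm(R-G))
    d=G-R;print('yaw safe (dots at -a x, +a y)',np.degrees(np.arctan2(d[1],d[0]))-45)
# same corner of the safe top
for im,uv in((f,[(163,3.5),(364,11),(343,191),(171.5,184)]),):
    C=[plane(im,u,100) for u in uv];print('corners',np.array(C),sum(C)/4)
c=f['img'][190:250,225:295];cv2.imwrite('pics/k.png',cv2.resize(c,None,fx=8,fy=8,interpolation=2)[:,:,::-1])
print(proj(f,q['ee_pos']-[0,0,21]),q['joint_positions'])
E
```

```text
(array([259.94, 102.56]), array([24.08, 24.85])) (array([259.58, 104.85]), array([30.25, 31.26]))
mouth (array([536.46, -35.67, 134.42]), np.float64(0.0582399489535284)) [536.39 -35.77 112.  ] [536.3  -35.94 112.  ]
red [496.59 -29.52 100.  ] green [542.83   3.33 100.  ] dist 56.71677734368419
yaw safe (dots at -a x, +a y) -9.612330209095262
red [496.61 -29.5  100.  ] green [542.92   3.43 100.  ] dist 56.82743685281201
yaw safe (dots at -a x, +a y) -9.576579852986328
corners [[ 470.57   49.11  100.  ]
 [ 626.61   24.55  100.  ]
 [ 604.53 -122.6   100.  ]
 [ 445.87  -96.22  100.  ]] [536.89 -36.29 100.  ]
[260.25 207.73] [-0.28  0.27  1.61  0.    1.26 -0.16]
```

View pics/k.png

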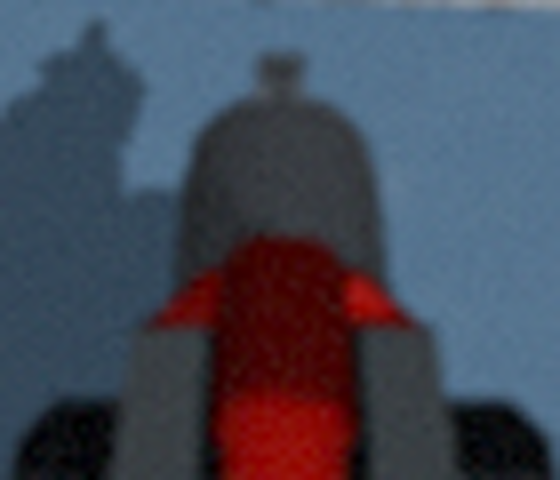

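The key hangs straight, with its tip within about 0.5 mm of the tool axis. I'll go above the mouth and stop with the tip about 10 mm up.

Emit:
jog_arm(gripper=[255, 255, 255, 255, 255, 255], travel=[[30, 0, 0], [60, 0, 0], [75.3, 0, 0], [75.3, 0, 29], [75.3, 0, 29], [75.3, 0, 29]], turn=[[0, 0, 0.04], [0, 0, 0.04], [0, 0, 0.04], [0, 0, 0.04], [0, 0, 0.04], [0, 0, 0.04]])

```text
t: 8.75
ee_pos: [536.3, -36.2, 143.5]
tool_rot: [[0.163, 0.987, -0.001], [0.987, -0.163, -0.0], [-0.0, -0.0, -1.0]]
contact_force: [-0.2, 0.2, -0.2]
gripper_width: 7.2
grasp_force: 80.5
```

Emit:
jog_arm(gripper=[255, 255, 255, 255, 255, 255, 255, 255], travel=[[0, 0, 4], [0, 0, 8], [0, 0, 10], [0, 0, 12], [0, 0, 13], [0, 0, 14], [0, 0, 14], [0, 0, 14]], turn=[[0, 0, 0], [0, 0, 0], [0, 0, 0], [0, 0, 0], [0, 0, 0], [0, 0, 0], [0, 0, 0], [0, 0, 0]])

```text
t: 9.55
ee_pos: [536.5, -36.1, 129.0]
tool_rot: [[0.163, 0.987, -0.0], [0.987, -0.163, -0.0], [-0.0, -0.0, -1.0]]
contact_force: [-0.5, -0.2, -0.6]
gripper_width: 7.3
grasp_force: 80.5
```

Emit:
jog_arm(gripper=[255, 255, 255, 255, 255, 255, 255], travel=[[0, 0, 1.5], [0, 0, 3], [0, 0, 4.5], [0, 0, 6], [0, 0, 7], [0, 0, 8], [0, 0, 8]], turn=[[0, 0, 0], [0, 0, 0], [0, 0, 0], [0, 0, 0], [0, 0, 0], [0, 0, 0], [0, 0, 0]])

```text
t: 10.25
ee_pos: [536.3, -36.1, 120.8]
tool_rot: [[0.163, 0.987, -0.0], [0.987, -0.163, 0.0], [0.0, -0.0, -1.0]]
contact_force: [-0.6, 0.3, -1.3]
gripper_width: 7.2
grasp_force: 80.5
```

Emit:
jog_arm(gripper=[255, 255, 255, 255, 255, 255], travel=[[0, 0, 1.5], [0, 0, 3], [0, 0, 4], [0, 0, 5], [0, 0, 6], [0, 0, 6]], turn=[[0, 0, 0], [0, 0, 0], [0, 0, 0], [0, 0, 0], [0, 0, 0], [0, 0, 0]])

```text
t: 10.85
ee_pos: [536.3, -36.1, 114.8]
tool_rot: [[0.163, 0.987, -0.0], [0.987, -0.163, 0.0], [0.0, -0.0, -1.0]]
contact_force: [-0.9, -0.3, -0.6]
gripper_width: 7.2
grasp_force: 80.5
```

Emit:
jog_arm(gripper=[255, 255, 255], travel=[[0, 0, 1], [0, 0, 1.5], [0, 0, 1.5]], turn=[[0, 0, 0], [0, 0, 0], [0, 0, 0]])

```text
t: 11.15
ee_pos: [536.3, -36.0, 113.4]
tool_rot: [[0.163, 0.987, -0.0], [0.987, -0.163, 0.0], [0.0, -0.0, -1.0]]
contact_force: [-0.0, 1.5, -0.7]
gripper_width: 7.3
grasp_force: 80.6
```

Emit:
jog_arm(gripper=[255, 255, 255], travel=[[0, 0, 1], [0, 0, 2], [0, 0, 2]], turn=[[0, 0, 0], [0, 0, 0], [0, 0, 0]])

```text
t: 11.45
ee_pos: [536.3, -36.0, 111.3]
tool_rot: [[0.163, 0.987, -0.0], [0.987, -0.163, 0.0], [0.0, -0.0, -1.0]]
contact_force: [-1.3, 0.5, 0.4]
gripper_width: 7.2
grasp_force: 80.6
```

Emit:
jog_arm(gripper=[255, 255, 255], travel=[[0, 0, 1], [0, 0, 1.5], [0, 0, 1.5]], turn=[[0, 0, 0], [0, 0, 0], [0, 0, 0]])

```text
t: 11.75
ee_pos: [536.3, -36.1, 110.0]
tool_rot: [[0.163, 0.987, -0.0], [0.987, -0.163, 0.0], [0.0, -0.0, -1.0]]
contact_force: [-1.7, 0.7, 1.7]
gripper_width: 7.2
grasp_force: 80.7
```

Emit:
jog_arm(gripper=[255, 255, 255], travel=[[0, 0, 1], [0, 0, 1.5], [0, 0, 1.5]], turn=[[0, 0, 0], [0, 0, 0], [0, 0, 0]])

```text
t: 12.05
ee_pos: [536.4, -36.0, 109.0]
tool_rot: [[0.163, 0.987, 0.0], [0.987, -0.163, 0.0], [0.0, 0.0, -1.0]]
contact_force: [-2.6, 1.5, 4.5]
gripper_width: 7.5
grasp_force: 81.3
```

Emit:
jog_arm(gripper=[255, 255, 255], travel=[[0, 0, 0], [0, 0, 0], [0, 0, 0]], turn=[[0, 0, 0.05], [0, 0, 0.1], [0, 0, 0.1]])

```text
t: 12.35
ee_pos: [536.5, -35.9, 108.9]
tool_rot: [[0.261, 0.965, 0.0], [0.965, -0.261, 0.0], [0.0, 0.0, -1.0]]
contact_force: [-2.1, 0.6, 5.5]
gripper_width: 7.3
grasp_force: 81.3
```

Emit:
jog_arm(gripper=[255, 255, 255], travel=[[0, 0, 0], [0, 0, 0], [0, 0, 0]], turn=[[0, 0, 0.05], [0, 0, 0.1], [0, 0, 0.1]])

```text
t: 12.65
ee_pos: [536.5, -35.9, 108.7]
tool_rot: [[0.355, 0.935, 0.0], [0.935, -0.355, 0.0], [0.0, 0.0, -1.0]]
contact_force: [-2.4, 1.5, 4.5]
gripper_width: 7.4
grasp_force: 81.2
```

Emit:
jog_arm(gripper=[255, 255, 255], travel=[[0, 0, 0], [0, 0, 0], [0, 0, 0]], turn=[[0, 0, 0.05], [0, 0, 0.1], [0, 0, 0.1]])

```text
t: 12.95
ee_pos: [536.5, -36.2, 108.2]
tool_rot: [[0.446, 0.895, -0.0], [0.895, -0.446, -0.0], [-0.0, -0.0, -1.0]]
contact_force: [-1.2, 0.7, -0.2]
gripper_width: 7.3
grasp_force: 80.6
```

Emit:
jog_arm(gripper=[255, 255, 255], travel=[[0, 0, 0], [0, 0, 0], [0, 0, 0]], turn=[[0, 0, 0.05], [0, 0, 0.1], [0, 0, 0.1]])

```text
t: 13.25
ee_pos: [536.4, -36.1, 108.1]
tool_rot: [[0.533, 0.846, -0.0], [0.846, -0.533, 0.0], [-0.0, -0.0, -1.0]]
contact_force: [-1.1, 1.1, -1.4]
gripper_width: 6.7
grasp_force: 80.6
```

Emit:
jog_arm(gripper=[255, 255, 255], travel=[[0, 0, 0.7], [0, 0, 1.5], [0, 0, 1.5]], turn=[[0, 0, 0], [0, 0, 0], [0, 0, 0]])

```text
t: 13.55
ee_pos: [536.2, -36.1, 106.8]
tool_rot: [[0.534, 0.846, -0.001], [0.846, -0.534, -0.0], [-0.0, -0.0, -1.0]]
contact_force: [-1.9, -0.1, -1.2]
gripper_width: 7.1
grasp_force: 80.6
```

Emit:
jog_arm(gripper=[255, 255, 255], travel=[[0, 0, 1], [0, 0, 2], [0, 0, 2]], turn=[[0, 0, 0], [0, 0, 0], [0, 0, 0]])

```text
t: 13.85
ee_pos: [536.3, -36.1, 104.8]
tool_rot: [[0.534, 0.845, -0.0], [0.845, -0.534, 0.0], [-0.0, -0.0, -1.0]]
contact_force: [-0.5, 1.0, -0.9]
gripper_width: 7.3
grasp_force: 80.6
```

Emit:
jog_arm(gripper=[255, 255, 255], travel=[[0, 0, 1], [0, 0, 1.5], [0, 0, 1.5]], turn=[[0, 0, 0], [0, 0, 0], [0, 0, 0]])

```text
t: 14.15
ee_pos: [536.3, -36.0, 103.4]
tool_rot: [[0.534, 0.845, -0.0], [0.845, -0.534, 0.0], [-0.0, -0.0, -1.0]]
contact_force: [-3.3, 2.0, -0.2]
gripper_width: 6.9
grasp_force: 80.7
```

Emit:
jog_arm(gripper=[255, 255, 255], travel=[[0, 0, 1], [0, 0, 1.5], [0, 0, 1.5]], turn=[[0, 0, 0], [0, 0, 0], [0, 0, 0]])

```text
t: 14.45
ee_pos: [536.3, -36.0, 101.9]
tool_rot: [[0.535, 0.845, -0.0], [0.845, -0.535, 0.0], [-0.0, -0.0, -1.0]]
contact_force: [-3.0, 0.7, -0.4]
gripper_width: 7.0
grasp_force: 80.7
```

Emit:
jog_arm(gripper=[255, 255, 255], travel=[[0, 0, 0.5], [0, 0, 1], [0, 0, 1]], turn=[[0, 0, 0], [0, 0, 0], [0, 0, 0]])

```text
t: 14.75
ee_pos: [536.3, -36.0, 101.0]
tool_rot: [[0.535, 0.845, -0.0], [0.845, -0.535, 0.0], [-0.0, -0.0, -1.0]]
contact_force: [-2.5, 1.5, 1.2]
gripper_width: 7.3
grasp_force: 80.8
```

Emit:
jog_arm(gripper=[255, 255, 255], travel=[[0, 0, 1], [0, 0, 2], [0, 0, 2]], turn=[[0, 0, 0], [0, 0, 0], [0, 0, 0]])

```text
t: 15.05
ee_pos: [536.4, -36.1, 99.1]
tool_rot: [[0.535, 0.845, 0.0], [0.845, -0.535, 0.0], [0.0, 0.0, -1.0]]
contact_force: [-2.9, 2.3, 4.8]
gripper_width: 7.1
grasp_force: 81.2
```

Emit:
jog_arm(gripper=[255, 255, 255], travel=[[0, 0, 1], [0, 0, 2], [0, 0, 2]], turn=[[0, 0, 0], [0, 0, 0], [0, 0, 0]])

```text
t: 15.35
ee_pos: [536.5, -36.1, 97.2]
tool_rot: [[0.535, 0.845, 0.0], [0.845, -0.535, 0.0], [0.0, 0.0, -1.0]]
contact_force: [-4.1, 2.7, 6.3]
gripper_width: 7.0
grasp_force: 81.4
```

Emit:
jog_arm(gripper=[255, 255, 255], travel=[[0, 0, 0.5], [0, 0, 1], [0, 0, 1]], turn=[[0, 0, 0], [0, 0, 0], [0, 0, 0]])

```text
t: 15.65
ee_pos: [536.5, -36.1, 96.4]
tool_rot: [[0.535, 0.845, 0.0], [0.845, -0.535, -0.0], [0.0, 0.0, -1.0]]
contact_force: [-3.5, 1.1, 6.9]
gripper_width: 7.1
grasp_force: 81.6
```

Emit:
jog_arm(gripper=[255, 255, 255], travel=[[0, 0, 0.6], [0, 0, 1.2], [0, 0, 1.2]], turn=[[0, 0, 0], [0, 0, 0], [0, 0, 0]])

```text
t: 15.95
ee_pos: [536.5, -36.1, 95.3]
tool_rot: [[0.535, 0.845, 0.0], [0.845, -0.535, -0.0], [0.0, 0.0, -1.0]]
contact_force: [-3.6, 2.0, 7.2]
gripper_width: 7.4
grasp_force: 81.7
```

Emit:
jog_arm(gripper=[255, 255, 255], travel=[[0, 0, 0], [0, 0, 0], [0, 0, 0]], turn=[[0, 0, 0.08], [0, 0, 0.16], [0, 0, 0.16]])

```text
t: 16.25
ee_pos: [536.5, -36.1, 95.1]
tool_rot: [[0.664, 0.748, 0.0], [0.748, -0.664, -0.0], [0.0, 0.0, -1.0]]
contact_force: [-3.5, 0.8, 5.8]
gripper_width: 7.3
grasp_force: 81.5
```

Emit:
jog_arm(gripper=[255, 255, 255, 255, 255], travel=[[0, 0, 0], [0, 0, 0], [0, 0, 0], [0, 0, 0], [0, 0, 0]], turn=[[0, 0, 0.1], [0, 0, 0.2], [0, 0, 0.3], [0, 0, 0.4], [0, 0, 0.4]])

```text
t: 16.75
ee_pos: [536.5, -36.3, 95.1]
tool_rot: [[0.903, 0.43, 0.0], [0.43, -0.903, -0.0], [0.0, 0.0, -1.0]]
contact_force: [-3.8, 1.2, 5.8]
gripper_width: 7.3
grasp_force: 81.5
```

```bash
python3 -c "
from h import *
s=manip.sense();print(s['contact_force'],s['torque'],s['joint_positions'])"
```

```text
[-3.81427808  1.23975963  5.80087382] [0.25967667 0.82142103 0.04765543] [-1.45832204e-01  3.49317010e-01  1.71663839e+00 -4.63577176e-04
  1.07535100e+00  9.80338331e-01]
```

Emit:
jog_arm(gripper=[255, 255, 255], travel=[[0, 0, 0.5], [0, 0, 0.8], [0, 0, 0.8]], turn=[[0, 0, 0], [0, 0, 0], [0, 0, 0]])

```text
t: 17.05
ee_pos: [536.5, -36.2, 94.9]
tool_rot: [[0.902, 0.432, 0.001], [0.432, -0.902, -0.0], [0.0, 0.001, -1.0]]
contact_force: [-4.7, 1.5, 9.0]
gripper_width: 7.4
grasp_force: 82.2
```

Emit:
jog_arm(gripper=[255, 255, 255, 255], travel=[[0, 0, 0], [0, 0, 0], [0, 0, 0], [0, 0, 0]], turn=[[0, 0, 0.07], [0, 0, 0.14], [0, 0, 0.21], [0, 0, 0.21]])

```text
t: 17.45
ee_pos: [536.6, -36.4, 94.9]
tool_rot: [[0.972, 0.233, 0.001], [0.233, -0.972, -0.001], [0.0, 0.001, -1.0]]
contact_force: [-4.4, 1.1, 8.9]
gripper_width: 7.3
grasp_force: 82.1
```

```bash
python3 -c "
from h import *
s=manip.sense();print(s['contact_force'],s['torque'],s['joint_positions'])"
```

```text
[-4.44963192  1.13630221  8.93373561] [ 0.2203585   1.07547294 -0.00471108] [-1.45841189e-01  3.49420933e-01  1.71704229e+00 -7.25190691e-04
  1.07439109e+00  1.18964849e+00]
```

Emit:
jog_arm(gripper=[255, 255, 255, 255, 255, 255], travel=[[0, 0, 0], [0, 0, 0], [0, 0, 0], [0, 0, 0], [0, 0, 0], [0, 0, 0]], turn=[[0, 0, 0.07], [0, 0, 0.14], [0, 0, 0.21], [0, 0, 0.28], [0, 0, 0.31], [0, 0, 0.31]])

```text
t: 18.05
ee_pos: [536.6, -36.6, 94.9]
tool_rot: [[0.997, -0.074, 0.001], [-0.074, -0.997, -0.001], [0.001, 0.001, -1.0]]
contact_force: [-4.9, 1.1, 9.6]
gripper_width: 7.2
grasp_force: 82.0
```

```bash
python3 - <<'E'
from h import *
s=manip.sense();print(s['contact_force'],s['torque'],s['joint_positions'])
a=grab('scene')['img'][150:290,220:400];b=grab('top')['img'][130:260,260:390]
cv2.imwrite('pics/d.png',np.hstack([cv2.resize(a,(420,327)),cv2.resize(b,(327,327))])[:,:,::-1])
E
```

```text
[-4.88845022  1.10390822  9.56186417] [ 0.13101963  1.04264974 -0.02640243] [-1.45945674e-01  3.49423154e-01  1.71702254e+00 -9.36044234e-04
  1.07433523e+00  1.49887673e+00]
```

View pics/d.png

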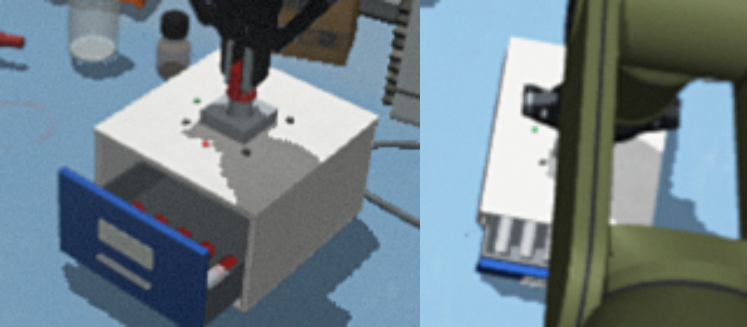

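The picture shows the drawer standing open and the key in the lock. I'll ease the push, release, and back off upward.

Emit:
jog_arm(gripper=[255, 255, 255, 120, 120, 120, 120, 120, 120], travel=[[-0.4, 0, -0.6], [-0.4, 0, -1.2], [-0.4, 0, -1.2], [-0.4, 0, -1.2], [-0.4, 0, -1.2], [-0.4, 0, -1.2], [-0.4, 0, -1.2], [-0.4, 0, -1.2], [-0.4, 0, -1.2]], turn=[[0, 0, 0], [0, 0, 0], [0, 0, 0], [0, 0, 0], [0, 0, 0], [0, 0, 0], [0, 0, 0], [0, 0, 0], [0, 0, 0]])

```text
t: 19.05
ee_pos: [536.2, -36.1, 95.1]
tool_rot: [[0.997, -0.073, 0.0], [-0.073, -0.997, -0.0], [0.0, 0.0, -1.0]]
contact_force: [0.6, -0.6, 0.2]
gripper_width: 45.1
grasp_force: 0.0
```

Emit:
jog_arm(gripper=[120, 120, 120, 120, 120, 120, 120, 120], travel=[[0, 0, -10], [0, 0, -25], [0, 0, -45], [0, 0, -70], [0, 0, -100], [0, 0, -120], [0, 0, -120], [0, 0, -120]], turn=[[0, 0, 0], [0, 0, 0], [0, 0, 0], [0, 0, 0], [0, 0, 0], [0, 0, 0], [0, 0, 0], [0, 0, 0]])

```text
t: 19.85
ee_pos: [536.2, -36.1, 215.8]
tool_rot: [[0.997, -0.073, 0.001], [-0.073, -0.997, -0.0], [0.001, 0.0, -1.0]]
contact_force: [-0.6, -0.6, 0.5]
gripper_width: 45.2
grasp_force: 0.0
```

```bash
python3 - <<'E'
from h import *
f=grab('scene');m,c,st=redm(f,(300,165,345,205));print(c,st,manip.sense()['contact_force'])
print('expected handle px',proj(f,[536.5,-36.2,74+68+1]))
E
```

```text
[322.80851064 181.53191489] [317 171  12  21  94] [ 0.69248564 -0.10577765 -0.27900654]
expected handle px [324.07959986 181.04358358]
```

The key stands upright where expected and the gripper is clear of everything. Handing in.

```bash
python3 -c "
from bench import manip
print(manip.job_done())"
```

```text
the job is handed in; nothing more can be done
None
```

The job is handed in: the key went fully home, was pressed down and turned about 1.48 rad clockwise, the drawer sprang open, and the key stands upright in the lock, with push forces on it under about 10 N.

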